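# Shelve the oil filters by height

## Task

Put the two oil filters from the counter away in the stepped rack: the short one in the bay with the lowest headroom, the medium one in the bay with the middle headroom, each standing upright and pushed gently back under the roof until the sprung stock plate behind it is fully in and stays in. Keep the filters upright on the way, do not ram them into the rack, and leave the tall filter and everything else on the counter where it is.

Things in the scene. Friction and masses are not known exactly. Their poses are not given: they have to be found in the camera images.
- filter_short_mid (a point): Centre (half-way up) of a white steel spin-on oil filter: upright cylinder, 54 mm diameter, 60 mm tall including an 8 mm high, 28 mm wide nut on top; about 0.28 kg. z is its axis. Starts standing on the counter to one side of the rack.
- filter_medium_mid (a point): Centre (half-way up) of a white steel spin-on oil filter: upright cylinder, 54 mm diameter, 86 mm tall including an 8 mm high, 28 mm wide nut on top; about 0.36 kg. z is its axis. Starts standing on the counter to the other side of the rack.
- rack: Steel base plate 200 x 385 x 12 mm under the three bays, which stand on it side by side, 125 mm apart, in any order, under one common roof height; a neighbouring deck may stand up to 52 mm higher. Origin: centre of underside; x into the bays.
- bay_low: Rack bay with 72 mm of headroom, 119 wide (y), 180 deep (x). Origin: centre of its underside. x points level into the bay, y left, z up. Solid deck, top at z = 66 mm, x = -90 to 90. Roof of bars, z = 138 to 150, its front edge at x = -20: the first 70 mm of deck are an open ledge. No side walls; 7 mm posts at the back corners. The stock plate (see its joint) stands on the deck at the back.
- bay_mid: Rack bay with 98 mm of headroom, 119 wide (y), 180 deep (x). Origin: centre of its underside. x points level into the bay, y left, z up. Solid deck, top at z = 40 mm, x = -90 to 90. Roof of bars, z = 138 to 150, its front edge at x = -20: the first 70 mm of deck are an open ledge. No side walls; 7 mm posts at the back corners. The stock plate (see its joint) stands on the deck at the back.
- bay_tall: Rack bay with 124 mm of headroom, 119 wide (y), 180 deep (x). Origin: centre of its underside. x points level into the bay, y left, z up. Solid deck, top at z = 14 mm, x = -90 to 90. Roof of bars, z = 138 to 150, its front edge at x = -20: the first 70 mm of deck are an open ledge. No side walls; 7 mm posts at the back corners. Holds the tall filter.
- plate_low (a joint): Sprung upright plate at the back of bay_low, 46 mm wide, 4 to 40 mm above the deck: 0 = out, 0.010 m = fully in, at its hard end. The spring is weak (under 0.5 N): a filter's friction keeps it in. Its bracket is clamped at an unmeasured depth that differs each time: with the plate fully in, the centre of the filter before it lies at x = 10 to 26 mm of the bay, to be found by pushing.
- plate_mid (a joint): Sprung upright plate at the back of bay_mid, 46 mm wide, 4 to 40 mm above the deck: 0 = out, 0.010 m = fully in, at its hard end. The spring is weak (under 0.5 N): a filter's friction keeps it in. Its bracket is clamped at an unmeasured depth that differs each time: with the plate fully in, the centre of the filter before it lies at x = 10 to 26 mm of the bay, to be found by pushing.
- filter_tall_mid (a point): Centre (half-way up) of a white steel spin-on oil filter: upright cylinder, 54 mm diameter, 112 mm tall including an 8 mm high, 28 mm wide nut on top; already shelved in bay_tall; leave it.
- carton: Bystander: small cardboard carton 70 x 45 x 36 mm on the counter. Origin: centre of underside.
- bearing: Bystander: steel ball bearing ring, 52 mm across, 15 mm high, lying flat. Origin: centre of underside.
- driver: Bystander: screwdriver lying on the counter along its x axis.
- phone: Bystander: black phone 145 x 70 x 9 mm lying flat. Origin: centre of underside.
- mug: Bystander: white mug, 80 mm across, 90 mm high, handle to its +y. Origin: centre of underside.
- piston: Bystander: small aluminium piston, 48 mm across, 46 mm high, standing. Origin: centre of underside.
Things that resemble listed ones, but are neither listed nor needed, are in the scene too. What is shaped like the part that bears filter_short_mid but blue is not meant.

How it is judged:
By the outcome, as a careful person would: the job done as asked, in the order asked, and still so for the second after the job is handed in, with the robot touching nothing.
It also fails if it takes over 72 s, if anything falls off the work surface, if the arm or the gripper's body presses on something with over 40 N, if the wrist force passes 120 N, or if a joint passes its speed limit or range.

## Robot

A 6-joint arm with a two-finger parallel gripper is mounted at the origin on the work surface. World frame = base frame: x ahead of the robot, y to its left, z up, the work surface at z = 0. Lengths are in m, angles in rad, forces in N, time in s.
With the tool pointing down it reaches from about 0.3 to 0.825 m from the base axis. Payload 5.4 kg.
Tool frame: the origin (TCP) lies at the very end of the fingers, on their centre line; the grasp point (between the pads) lies 19 mm behind it; z points along the fingers, y is the line along which they close (so a half turn about z gives the same grasp; the last joint's range is limited). The gripper opens to 92 mm and grips with 3 to 60 N. Pads are 20 mm wide; open, the fingers measure 128 mm over their backs; the gripper's body (75 mm by 189 mm) begins 69 mm behind the grasp point.
Start: joints at [-0.21, 0.158, 1.597, -0, 1.386, -0.21], TCP at [0.575, -0, 0.215] pointing down, gripper open.
Joint ranges: [-2.91, 2.91], [-0.94, 2.29], [0.18, 2.7], [-1.29, 4.43], [0.17, 2.64], [-3, 3]. Speed limits (rad/s): [2.57, 2.57, 3.14, 3.14, 3.14, 3.14].

## Interface

Orientations are given as a rotation vector (axis times angle).
In Python, from workcell import bot gives the robot as it stands. Calls block until the motion is done:
- bot.goto(position, orientation): joint-space move of the TCP to a pose.
- bot.line_to(position, rot=None, max_speed=0.15): straight line of the TCP; rot=None keeps the orientation; max_speed is the mean speed in m/s.
- bot.set_joints(angles): joint-space move.
- bot.set_gripper(opening, newtons=None): opening from 0.0 (shut) to 1.0 (fully open); newtons is the grip in N (None keeps the last); returns when the fingers have stopped.
- bot.hold(seconds).
- bot.inverse_kinematics(position, orientation): joint angles nearest the present ones, or None.
- bot.read_camera(name): name is "scene" or "side" or "wrist"; returns a dict with "pixels" (480x640x3 uint8, blue, green, red), "fx", "fy", "cx", "cy" (pixels), "R" (3x3) and "t" (3): a world point X has camera coordinates R X + t. Camera axes: x right, y down, z forward; pixel columns grow to the right and rows downward; lengths in m; the calibration is good to about 2 mm. A picture is of the moment at which its call begins. There is no depth.
A pose or a line that the arm cannot do raises bot.MotionError and nothing moves.
- bot.job_done(): hands the job in; it is judged then, once.
Readings, each from a call of its own:
- bot.current_clock(): time.
- bot.current_joints(): joint angles.
- bot.current_joint_vel(): joint speeds.
- bot.current_effort(): joint torques, N m.
- bot.current_ee_pos(): TCP position.
- bot.current_tool_rot(): TCP orientation.
- bot.current_contact_force(): force on the tool from outside, world axes, zero at the start.
- bot.current_ft_torque(): the same for the moment, N m.
- bot.current_opening(): opening from 0.0 (shut) to 1.0 (fully open).
- bot.current_grip_force(): force on a finger pad.
Only numpy, scipy, OpenCV 4.12 (cv2) and the standard library are available. Lean on these libraries where they do the work, as an engineer would, in place of code of your own. Each camera call takes 0.05 s, during which the arm holds its last target. There are 200 camera calls.

## Working session

There is one attempt and no reset: what is moved stays moved. The work goes in short steps, each a Python script; the robot and the scene stay as the last script left them, time stands still between calls to the robot, and variables do not carry over. Pictures are saved under pics/ and viewed, at most 10 in all, crops included, and the job is handed in when it is done.

```bash
mkdir -p pics; ls
python3 - <<'E'
from workcell import bot
import cv2,numpy as np
for n in("scene","side","wrist"):
    c=bot.read_camera(n);cv2.imwrite(f"pics/{n}0.png",c["pixels"])
    R=np.array(c["R"]);print(n,c["fx"],c["cx"],c["cy"],(-R.T@c["t"]).round(3),R.round(2).tolist())
print(bot.current_tool_rot(),bot.current_clock())
E
```

```text
pics
scene 458.13594373817625 316.97610216423766 240.5814914347309 [1.027 0.65  0.646] [[-0.76, 0.65, -0.02], [0.37, 0.41, -0.84], [-0.53, -0.64, -0.55]]
side 433.7212323883622 320.87380387127655 240.76670477992934 [-0.026 -0.578  0.833] [[0.73, -0.68, -0.0], [-0.48, -0.51, -0.71], [0.49, 0.52, -0.7]]
wrist 339.0756130886463 318.6231533296671 234.66228383106142 [0.575 0.082 0.384] [[1.0, -0.0, -0.0], [0.0, -0.96, 0.29], [-0.0, -0.29, -0.96]]
[-2.22062283e+00 -2.22056752e+00  1.29325325e-03] 0.15
```

View pics/scene0.png

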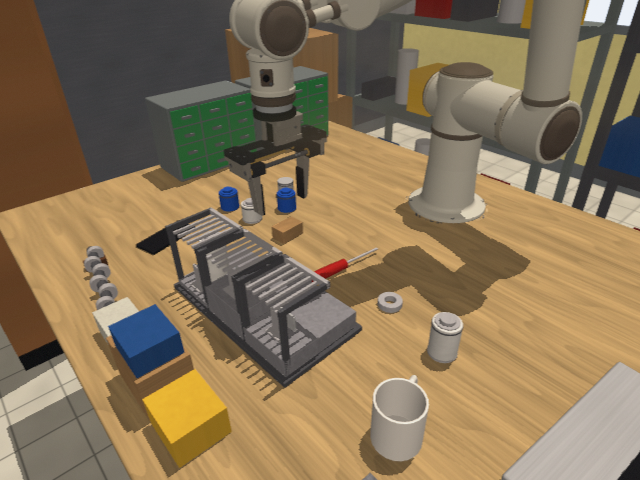

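View pics/side0.png

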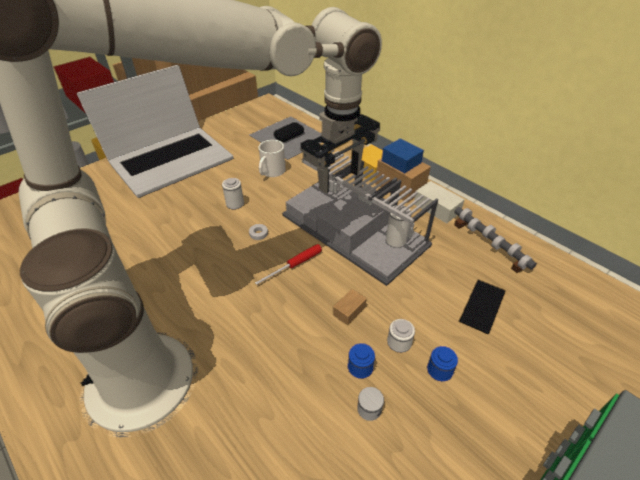

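Scene: the medium filter is at about (445,337), rack centre is about (265,290). Side: the medium filter is at (233,193), the white short filter with nut is at (401,335), blue decoys are at (361,361) and (443,363), piston is at (370,403). The tall filter is in the −y bay.

Run:
```python
import cv2,numpy as np
a=cv2.imread("pics/scene0.png")[195:385,160:375];b=cv2.imread("pics/side0.png")[130:290,260:460]
a=cv2.resize(a,None,fx=2.6,fy=2.6,interpolation=2)[:, :]
cv2.imwrite("pics/a.png",cv2.resize(a,(780,600)) if 0 else a)
cv2.imwrite("pics/b.png",cv2.resize(b,None,fx=3.5,fy=3.5,interpolation=2))
```

```text
(no output)
```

View pics/a.png

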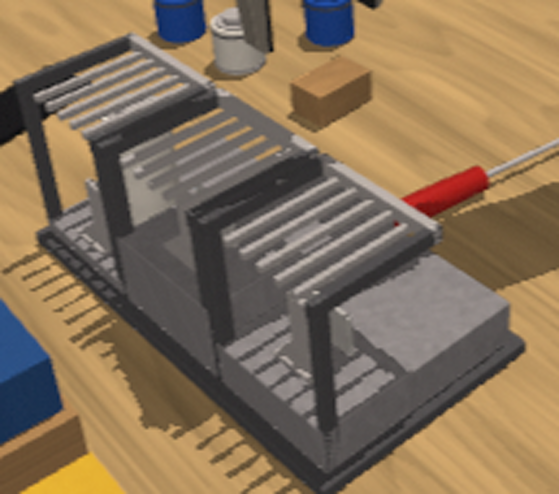

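View pics/b.png

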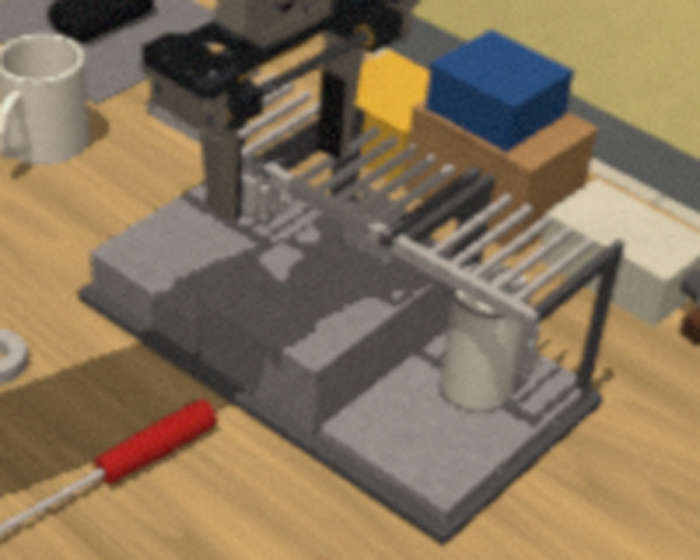

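View pics/wrist0.png

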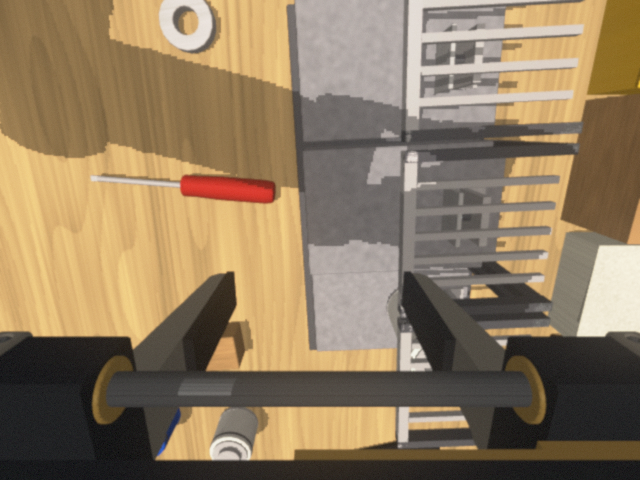

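Crops and the wrist view show the centre bay has the highest deck, so it is bay_low. The left (+y) bay is bay_mid and the right bay holds the tall filter. Base-plate corners in side px are (283,213), (387,284), (431,243); in scene px (361,328), (285,383), (175,285).

```bash
cat > h.py <<'E'
import numpy as np,cv2
from scipy.spatial.transform import Rotation as Ro
from workcell import bot
def plane(c,px,z):
    R=np.array(c["R"]);o=-R.T@np.array(c["t"])
    d=R.T@np.array([(px[0]-c["cx"])/c["fx"],(px[1]-c["cy"])/c["fy"],1]);return (o+d*(z-o[2])/d[2])
def blob(img,roi,kind):
    x0,y0,x1,y1=roi;h=cv2.cvtColor(img[y0:y1,x0:x1],cv2.COLOR_BGR2HSV)
    m=((h[...,1]<60)&(h[...,2]>60) if kind=="w" else (h[...,0]>100)&(h[...,0]<130)&(h[...,1]>120)).astype(np.uint8)
    n,l,s,ce=cv2.connectedComponentsWithStats(m);k=1+np.argmax(s[1:,4])
    return ce[k]+[x0,y0],s[k]+np.array([x0,y0,0,0,0])
def rot(yaw,tilt): # tool y horizontal, tool z tilted 'tilt' from down towards heading yaw
    f=np.array([np.cos(yaw),np.sin(yaw),0]);u=np.array([0,0,1.])
    z=f*np.sin(tilt)-u*np.cos(tilt);y=np.cross(u,f)
    return Ro.from_matrix(np.c_[np.cross(y,z),y,z]).as_rotvec()
E
python3 - <<'E'
from h import *
S=bot.read_camera("side");C=bot.read_camera("scene");s=S["pixels"];c=C["pixels"]
for n,cam,roi,k,z in [("med side",S,(215,170,250,215),"w",.043),("med scene",C,(425,305,468,368),"w",.043),
 ("short side",S,(382,312,420,355),"w",.030),("short scene",C,(236,195,268,228),"w",.030),("piston",S,(352,385,388,422),"w",.023),
 ("blue1",S,(340,335,380,385),"b",.03),("blue2",S,(422,340,462,385),"b",.03),("bearing",S,(245,220,272,242),"w",.007)]:
    ce,st=blob(cam["pixels"],roi,k);print(n,ce.round(1),st,plane(cam,ce,z).round(4))
print("nut short",plane(S,(401.5,325),.06).round(3))
M=[];W=[]
for cam,px,m in [(S,(282.9,213.4),(-.1,.1925)),(S,(387.1,284.3),(-.1,-.1925)),(S,(431.4,242.9),(.1,-.1925)),(C,(361.2,327.7),(-.1,.1925)),(C,(285,383.5),(.1,.1925)),(C,(174.6,285.4),(.1,-.1925))]:
    M.append(m);W.append(plane(cam,px,.006)[:2])
M=np.array(M);W=np.array(W);mw=W.mean(0);mm=M.mean(0);H=(M-mm).T@(W-mw);a=np.arctan2(H[0,1]-H[1,0],H[0,0]+H[1,1])
R=np.array([[np.cos(a),-np.sin(a)],[np.sin(a),np.cos(a)]]);t=mw-R@mm
print("rack",t,a,(M@R.T+t-W).round(4).tolist())
for z in(.04,.066):
    c=bot.read_camera("wrist");print([ (R.T@(plane(c,p,z)[:2]-t)).round(4) for p in[(303,148),(405,135),(308,275),(318,348)]])
E
```

```text
med side [232.7 192.9] [222 178  22  31 504] [0.4719 0.3359 0.043 ]
med scene [444.5 336.8] [ 427  312   36   51 1410] [0.4772 0.3409 0.043 ]
short side [400.6 335.2] [388 319  27  33 695] [ 0.4583 -0.3095  0.03  ]
short scene [252.3 209.1] [241 195  22  29 519] [ 0.4579 -0.3077  0.03  ]
piston [370.1 403. ] [358 387  26  33 680] [ 0.3005 -0.3649  0.023 ]
blue1 [360.9 360.3] [349 344  26  34 708] [ 0.3515 -0.2924  0.03  ]
blue2 [442.1 363.3] [428 347  29  34 738] [ 0.4678 -0.4109  0.03  ]
bearing [257.9 231.4] [249 224  19  16 214] [0.4461 0.1865 0.007 ]
nut short [ 0.461 -0.305  0.06 ]
rack [0.65200397 0.01247768] 0.05008026647108789 [[-0.0037, 0.001], [-0.0013, -0.0002], [0.0001, -0.0034], [-0.0016, 0.0012], [0.0039, 0.0029], [0.0026, -0.0015]]
[array([-0.09  ,  0.0591]), array([0.0099, 0.0664]), array([-0.0932, -0.0763]), array([-0.087 , -0.1701])]
[array([-0.0887,  0.0602]), array([0.0037, 0.0669]), array([-0.0916, -0.0651]), array([-0.0858, -0.1518])]
```

```bash
cat >> h.py <<'E'
RK=np.array([.652,.0125]);YAW=.05
def bay(x,y): return RK+np.array([[np.cos(YAW),-np.sin(YAW)],[np.sin(YAW),np.cos(YAW)]])@[x,y]
def P(xy,z): return np.array([xy[0],xy[1],z])
def F(): return np.array(bot.current_contact_force())
def pick(xy,psi,g):
    r=rot(psi,0);bot.set_gripper(.8);bot.goto(P(xy,.2),r)
    bot.line_to(P(xy,g-.019),max_speed=.12);bot.set_gripper(0,20)
    print("opening",bot.current_opening()*92,"grip",bot.current_grip_force());bot.line_to(P(xy,.25),max_speed=.2)
def place(y,deck,g):
    r=rot(YAW,0);b=bay(-.056,y);bot.goto(P(b,.25),r);z=deck+g-.019
    bot.line_to(P(b,z+.006),max_speed=.12);bot.hold(.2);f0=F()
    for k in range(11):
        bot.line_to(P(b,z+.005-.001*k),max_speed=.02);f=F()-f0
        if f[2]>3: break
    print("touch",k,f.round(2))
E
python3 - <<'E'
from h import *
S=bot.read_camera("side")
print("carton",plane(S,(349,305),.036),"mug",plane(S,(271,158),.045),bot.current_clock())
for p,z,r in[((.458,-.308),.011,rot(-.593,0)),(bay(-.056,0),.077,rot(YAW,0)),(bay(-.05,.125),.05,rot(YAW,.6)),((.4745,.3384),.03,rot(.62,0)),(bay(-.14,.125),.05,rot(YAW,.6))]:
    print(np.round(bot.inverse_kinematics(P(p,z),r),2))
E
```

```text
carton [ 0.43174096 -0.1795187   0.036     ] mug [0.66539106 0.39954634 0.045     ] 0.4
[-0.81  0.35  1.81  0.    0.98 -1.79]
[-0.19  0.35  1.65 -0.    1.14 -1.81]
[ 0.01  0.11  2.14  0.07  0.29 -1.67]
[ 0.41  0.39  1.71  0.    1.04 -1.78]
[ 0.   -0.12  2.38  0.09  0.29 -1.7 ]
```

Run:
```python
from h import *
pick((.4585,-.3085),-.593,.030)
place(0,.066,.030)
print(bot.current_clock(),bot.current_grip_force())
a=bot.read_camera("scene")["pixels"][170:380,160:400];b=bot.read_camera("side")["pixels"][120:330,250:490]
cv2.imwrite("pics/p1.png",cv2.resize(np.hstack([a,b]),None,fx=1.66,fy=1.66,interpolation=2))
```

```text
opening 53.980042539252395 grip 20.00032514333725
touch 0 [-1.2  -0.81  3.71]
9.0583 20.002971589565277
```

View pics/p1.png

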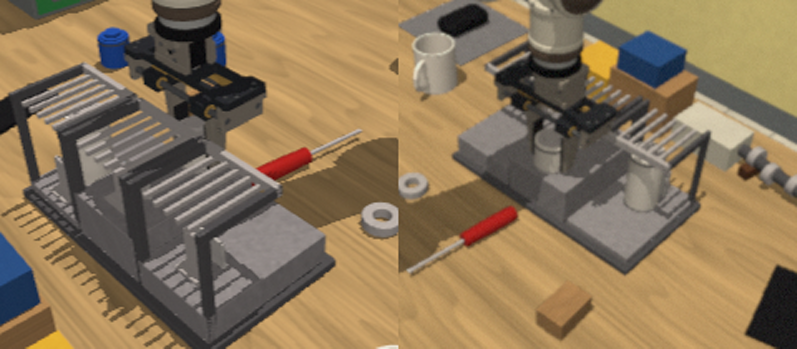

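The filter hangs over the centre ledge, clear of the roof edge (side crop about (548,155)). The touch came 5 mm early and may be a transient, so I'll continue down with settled readings.

Run:
```python
from h import *
bot.hold(.2);p=np.array(bot.current_ee_pos());print(p,F().round(2))
for k in range(8):
    bot.line_to(p-[0,0,.001*(k+1)],max_speed=.02);bot.hold(.1);f=F();print(k,f.round(2))
    if f[2]>2.5: break
```

```text
[0.59683412 0.00997596 0.08665939] [-13.64   2.31  23.48]
0 [ 0.03 -0.19  6.21]
```

Force starts at TCP z ≈ 0.087–0.089. The bays stand on the 12 mm base plate, so deck tops are 12 mm higher than I assumed (0.078 and 0.052). The filter is on the deck now, so I'll release and push with that corrected.

```bash
cat >> h.py <<'E'
def push(y,deck,x0=-.056,tilt=.6):
    r=rot(YAW,tilt);o=.010*np.cos(tilt)+.027-.004   # tip-corner offset + radius - nesting
    z=deck+.024-.010*np.sin(tilt)
    bot.set_gripper(.30)
    X=lambda x:P(bay(x-o,y),z)
    bot.goto(X(x0-.035)+[0,0,.12],r);bot.line_to(X(x0-.035),max_speed=.15);bot.line_to(X(x0-.008),max_speed=.05)
    bot.hold(.3);f0=F();log=[];u=np.array([np.cos(YAW),np.sin(YAW),0])
    x=x0-.008
    while x<.036:
        x+=.004 if x<-.012 else .001
        bot.line_to(X(x),max_speed=.02);bot.hold(.08);f=-(F()-f0)@u
        log.append((round(x*1000,1),round(f,2)))
        if f>7: break
    print(log,"tcp",(np.array(bot.current_ee_pos())-X(x)).round(4),bot.current_clock())
E
python3 - <<'E'
from h import *
p=np.array(bot.current_ee_pos());bot.line_to(p+[0,0,.001],max_speed=.02);bot.hold(.1);print(F().round(2),bot.current_ee_pos())
bot.set_gripper(.74);q=np.array(bot.current_ee_pos());bot.line_to(q+[0,0,.15],max_speed=.2)
print(bot.current_clock())
W=bot.read_camera("wrist")
S=bot.read_camera("side");C=bot.read_camera("scene")
a=C["pixels"][170:380,160:400];b=S["pixels"][120:330,250:490]
cv2.imwrite("pics/p2.png",cv2.resize(np.hstack([a,b]),None,fx=1.66,fy=1.66,interpolation=2))
r=rot(YAW,.6)
E
```

```text
[-0.34 -0.18 -3.07] [0.59732934 0.00986067 0.08688462]
11.4667
```

View pics/p2.png

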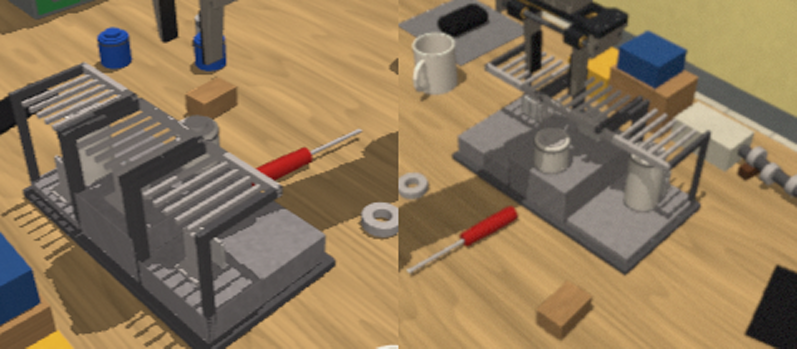

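The short filter stands upright on the centre ledge (side crop about (552,152)), with nothing else moved. Now the push.

Run:
```python
from h import *
push(0,.078)
```

```text
[(-60.0, np.float64(-0.91)), (-56.0, np.float64(-0.42)), (-52.0, np.float64(-0.43)), (-48.0, np.float64(0.0)), (-44.0, np.float64(0.58)), (-40.0, np.float64(0.03)), (-36.0, np.float64(-0.48)), (-32.0, np.float64(-0.73)), (-28.0, np.float64(1.08)), (-24.0, np.float64(0.43)), (-20.0, np.float64(-1.14)), (-16.0, np.float64(-0.2)), (-12.0, np.float64(0.92)), (-11.0, np.float64(1.24)), (-10.0, np.float64(1.12)), (-9.0, np.float64(1.42)), (-8.0, np.float64(1.25)), (-7.0, np.float64(1.39)), (-6.0, np.float64(1.77)), (-5.0, np.float64(0.56)), (-4.0, np.float64(-0.15)), (-3.0, np.float64(-0.77)), (-2.0, np.float64(0.93)), (-1.0, np.float64(1.0)), (0.0, np.float64(1.31)), (1.0, np.float64(-0.01)), (2.0, np.float64(0.97)), (3.0, np.float64(0.25)), (4.0, np.float64(0.86)), (5.0, np.float64(0.8)), (6.0, np.float64(1.09)), (7.0, np.float64(0.27)), (8.0, np.float64(0.69)), (9.0, np.float64(0.73)), (10.0, np.float64(0.59)), (11.0, np.float64(0.43)), (12.0, np.float64(0.72)), (13.0, np.float64(1.25)), (14.0, np.float64(1.02)), (15.0, np.float64(0.89)), (16.0, np.float64(1.36)), (17.0, np.float64(2.04)), (18.0, np.float64(2.21)), (19.0, np.float64(4.79)), (20.0, np.float64(8.18))] tcp [-0.0007  0.0002 -0.0005] 31.375
```

Run:
```python
from h import *
p=np.array(bot.current_ee_pos());u=np.array([np.cos(YAW),np.sin(YAW),0])
bot.line_to(p-.01*u,max_speed=.04);bot.line_to(p-.09*u,max_speed=.2);bot.line_to(p-.09*u+[0,0,.14],max_speed=.25)
print(bot.current_clock())
a=bot.read_camera("scene")["pixels"][190:380,160:370];b=bot.read_camera("side")["pixels"][130:290,270:446]
cv2.imwrite("pics/p3.png",np.hstack([cv2.resize(a,(420,380),interpolation=2),cv2.resize(b,(380,380),interpolation=2)]))
```

```text
33.05
```

View pics/p3.png

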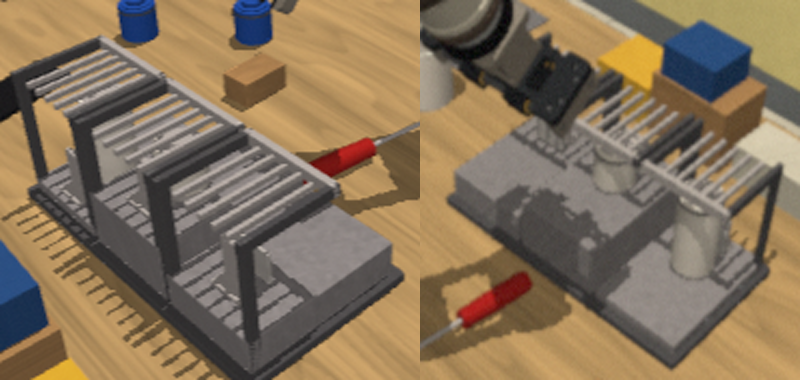

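The short filter is upright under the roof of the centre bay (side crop about (615,170)), and its plate hit the hard stop at x ≈ 19 mm. Next is the medium filter.

```bash
python3 - <<'E'
s=open('h.py').read()
s=s.replace('z+.006)','z+.005)').replace('z+.005-.001*k),max_speed=.02);f=','z+.004-.001*k),max_speed=.02);bot.hold(.1);f=').replace('range(11)','range(6)')
s=s.replace('deck+.024','deck+.034').replace('bot.hold(.3);f0=F()','bot.hold(.2);f0=F()').replace('    x=x0-.008\n','    x=-.002;bot.line_to(X(x),max_speed=.035);bot.hold(.1)\n').replace('bot.hold(.08)','bot.hold(.05)')
open('h.py','w').write(s)
E
python3 - <<'E'
from h import *
pick((.4745,.3384),.62,.055)
place(.125,.052,.055)
bot.hold(.1);print(F().round(2),bot.current_ee_pos(),bot.current_clock())
bot.set_gripper(.74);q=np.array(bot.current_ee_pos());bot.line_to(q+[0,0,.12],max_speed=.2)
print(bot.current_clock())
a=bot.read_camera("scene")["pixels"][190:380,160:370];b=bot.read_camera("side")["pixels"][130:290,270:446]
cv2.imwrite("pics/p4.png",np.hstack([cv2.resize(a,(420,380),interpolation=2),cv2.resize(b,(380,380),interpolation=2)]))
E
```

```text
opening 53.81211206132087 grip 20.000247359275818
touch 5 [-3.19 -0.18  9.27]
[-3.28 -0.16  5.94] [0.59019383 0.13457096 0.08834811] 43.1917
44.35
```

View pics/p4.png

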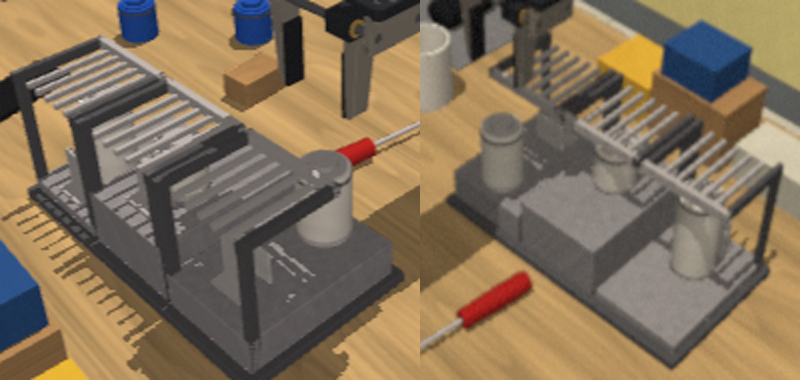

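The medium filter stands upright on the +y ledge (side crop about (500,150)). Now the push, with a retreat afterwards.

Run:
```python
from h import *
push(.125,.052)
p=np.array(bot.current_ee_pos());u=np.array([np.cos(YAW),np.sin(YAW),0])
bot.line_to(p-.01*u,max_speed=.04);bot.line_to(p-.09*u,max_speed=.2)
print(bot.current_clock())
a=bot.read_camera("scene")["pixels"][190:380,160:370];b=bot.read_camera("side")["pixels"][130:290,270:446]
cv2.imwrite("pics/p5.png",np.hstack([cv2.resize(a,(420,380),interpolation=2),cv2.resize(b,(380,380),interpolation=2)]))
```

```text
[(-1.0, np.float64(-0.22)), (0.0, np.float64(0.68)), (1.0, np.float64(1.48)), (2.0, np.float64(0.8)), (3.0, np.float64(0.24)), (4.0, np.float64(1.11)), (5.0, np.float64(1.06)), (6.0, np.float64(1.6)), (7.0, np.float64(1.65)), (8.0, np.float64(1.01)), (9.0, np.float64(1.12)), (10.0, np.float64(0.98)), (11.0, np.float64(0.98)), (12.0, np.float64(1.56)), (13.0, np.float64(2.0)), (14.0, np.float64(1.39)), (15.0, np.float64(4.02)), (16.0, np.float64(6.78)), (17.0, np.float64(9.95))] tcp [-0.0011  0.0002 -0.0007] 55.5
56.475
```

View pics/p5.png

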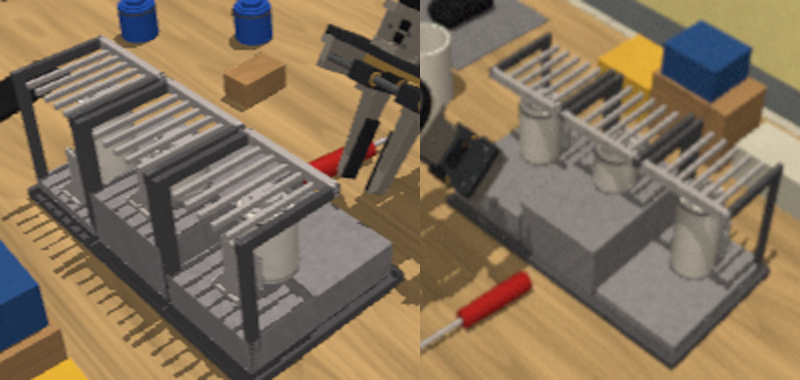

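Both filters stand upright under their roofs (side crop (540,130) and (615,170)), and both pushes ended at the hard stop. The gripper is clear, so I'll lift away and hand in.

Run:
```python
from h import *
p=np.array(bot.current_ee_pos());bot.line_to(p+[-.01,0,.12],max_speed=.2);bot.hold(.3)
print(F().round(2),bot.current_clock());print(bot.job_done())
```

```text
[-0.28 -0.6  -0.34] 57.6333
the job is handed in; nothing more can be done
None
```

Job handed in at 57.6 s: the short filter is in bay_low and the medium in bay_mid, both upright and pushed until the force rose at the plates' hard stops; the first set-down pressed the short filter onto the deck at about 23 N because I had the deck height 12 mm too low, with no visible shift afterwards.

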